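# Hold a test fixture gate at its balance point with a screwdriver

### The job

The lid stay and the pull handle are off the test fixture's hinged gate, so it stays up nowhere: pick up the flat-blade screwdriver by its handle, push its blade sideways right through the eye of the lug on the gate's front edge, and use it to swing the shut gate up, without letting it drop, to the balance point where it stands upright over its hinge and falls neither way. Keep it there on the screwdriver alone, hand off the fixture, and finish while still holding it, so that I can fit the new stay. Leave the other things on the bench where they lie.

Things in the scene. Friction and masses are not known exactly. Their poses are not given: they have to be found in the camera images.
- test_fixture: board test fixture, fixed to the bench: grey box 180 x 150 mm with a brown deck 184 x 154 mm, its top 55 mm up, a circuit board in a nest and the hinged gate over it. Two hinge blocks at the rear reach 91 mm up. Origin under the box's middle, on the bench; x points from the gate's front edge to its hinge (roughly away from the robot), y along the hinge, z up
- gate_hinge (a point): middle of the gate's hinge line, 75 mm behind the fixture's origin and 85 mm above the bench; the hinge line runs along the fixture's y. Does not move with the gate
- gate_eye (a point): centre of the eye of the steel lug in the middle of the gate's front edge, 162 mm from the hinge line: a ring, hole 12 mm, outside 23 mm, 8 mm thick. The hole's axis is parallel to the hinge (fixture's y) at any gate angle. Gate shut: 85 mm above the bench, level with the hinge, 30 mm above the deck, 16 mm in front of the rail; the blade can enter from either side
- gate (a joint): gate angle: 0 shut and level, grows as the front edge lifts, 1.57 upright = its balance point (centre of mass in the plane of hinge and eye, 73 mm from the hinge), 1.95 end stop leaning back. Open aluminium frame 146 x 128 x 10 mm, 0.3 to 0.6 kg, two cross bars with short white pins below. The hinge is nearly free: let go, it falls shut or back. About 2 N at the eye lifts it
- driver: the screwdriver: flat-blade, grey handle, 210 mm, 85 g, loose, lying flat, left or right of the fixture. Origin under its middle; x along it to the tip, z up; its axis is 11 mm above the underside. Handle 24 mm wide, 22 mm high, x = -105 to -14 mm; a round collar to x = 0; a round 6 mm shank to the tip at x = 105 mm (last 12 mm flat, 6 x 2.6 mm)
- driver_tip (a point): the tip of the screwdriver's blade, on its axis
- lid_stay: the new stay: a flat slotted steel link 128 x 16 x 3 mm with round ends, lying loose; leave it. Origin under its middle, x along it
- marker: black marker pen, 110 mm long, 12 mm thick, along its y; loose, leave it. Origin under its middle. It lies on the other side of the fixture from the screwdriver
- usb_stick: dark USB stick with a metal plug, 53 x 17 x 8 mm, along its y; loose, leave it. Origin under its middle
- phone: black phone, 146 x 71 x 8 mm, long side along its x; loose, leave it. Origin under its middle

How it is judged:
On the way, in this order (a step that is already met when the one before it is completed fails the run):
1. the screwdriver is held in the gripper, its blade at least 30 mm above the bench, and not yet in the eye (contact force between the fingers and driver above 2 N and height (world z) of driver_tip above 0.03 m and value of joint gate below 0.1 rad and distance between driver_tip and gate_eye above 0.02 m), for 0.1 s.
2. held in the gripper, the blade is through the eye while the gate is still shut (under 0.1 rad), the tip at least 10 mm past the eye's centre (contact force between the fingers and driver above 2 N and x of gate_eye in the frame of driver between 0.015 and 0.095 m and y of gate_eye in the frame of driver between -0.007 and 0.007 m and z of gate_eye in the frame of driver between 0.004 and 0.018 m and angle between the x axis of driver and the y axis of test_fixture, either way round below 0.45 rad and value of joint gate below 0.1 rad), for 0.1 s.
3. the gate is lifted past 0.8 rad on the blade through its eye (contact force between the fingers and driver above 2 N and x of gate_eye in the frame of driver between 0.015 and 0.095 m and y of gate_eye in the frame of driver between -0.007 and 0.007 m and z of gate_eye in the frame of driver between 0.004 and 0.018 m and angle between the x axis of driver and the y axis of test_fixture, either way round below 0.45 rad and value of joint gate above 0.8 rad), for 0.05 s.
At the end, for the whole second after the job is handed in: The gate stands still (under 0.08 rad/s) within 0.10 rad of upright (1.57); the blade is through the eye, tip at least 10 mm past its centre; the screwdriver is gripped (over 2 N); neither fingers nor arm touch gate or fixture (under 0.5 N) (value of joint gate between 1.47 and 1.67 rad and velocity of joint gate between -0.08 and 0.08 rad/s and contact force between the fingers and driver above 2 N and x of gate_eye in the frame of driver between 0.015 and 0.095 m and y of gate_eye in the frame of driver between -0.007 and 0.007 m and z of gate_eye in the frame of driver between 0.004 and 0.018 m and angle between the x axis of driver and the y axis of test_fixture, either way round below 0.45 rad and contact force between each of the arm, the fingers and test_fixture below 0.5 N); the arm keeps its last pose, push and grip.
It fails at once if the gate is dropped or flung (over 3 rad/s) (velocity of joint gate above 3 rad/s or velocity of joint gate below -3 rad/s).
It fails at once if the gate goes over and falls back (over 1.85 rad) (value of joint gate above 1.85 rad).
It fails at once if the new stay, the marker, the USB stick or the phone is moved more than 30 mm (distance of any of lid_stay, marker, usb_stick, phone from where it was at the start of the episode above 0.03 m).
It also fails if it takes over 51 s, if anything falls off the work surface, if the arm or the gripper's body presses on something with over 40 N, if the wrist force passes 120 N, or if a joint passes its speed limit or range.

### The arm

A 6-joint arm with a two-finger parallel gripper is mounted at the origin on a cart in front of the work surface, level with it; the furniture and walls round the work are solid. World frame = base frame: x ahead of the robot, y to its left, z up, the work surface at z = 0. Lengths are in m, angles in rad, forces in N, time in s.
With the tool pointing down it reaches from about 0.15 to 0.775 m from the base axis. Payload 6.1 kg.
Tool frame: the origin (TCP) lies at the very end of the fingers, on their centre line; the grasp point (between the pads) lies 19 mm behind it; z points along the fingers, y is the line along which they close (so a half turn about z gives the same grasp; the last joint's range is limited). The gripper opens to 85 mm and grips with 20 to 120 N. Pads are 22 mm wide; open, the fingers measure 114 mm over their backs; the gripper's body (76 mm by 85 mm) begins 54 mm behind the grasp point. The pads swing forward as they close: fully open they stand 13 mm farther back than shut.
Start: joints at [-1.134, 0.126, -0.04, 1.405, 0, 1.571], TCP at [0.222, -0.476, 0.231] pointing down, gripper open.
Joint ranges: [-2.72, 2.72], [-0.95, 1.95], [-1.27, 1.35], [-1.78, 2.02], [-1.46, 1.47], [-3.14, 3.14]. Speed limits (rad/s): [2.39, 2.39, 3.01, 3.14, 3.14, 3.14].

### API

Orientations are given as a rotation vector (axis times angle).
In Python, from bench import monitor, eyes, robot gives the robot as it stands. The module is installed in compiled form; this text tells all that it offers.
- The arm moves only by the shell command python3 -m jog 'ROWS' [OPENING]. ROWS is JSON, a list of rows, each an object with "slide": the shift along the tool's x, y, z in mm, a list of three; "rot": the turn, a rotation vector about the tool's x, y, z in degrees, a list of three. In form: [{"slide": [dx, dy, dz], "rot": [ax, ay, az]}, ...]. A call has 1 to 12 rows; each row shifts and turns the commanded pose from where the row before left it, along the tool's axes as they then stand; what a row does not reach is not made up. A row lasts 1/12 s, in which the tool goes at most 41.7 mm and 7.16 degrees, less where a joint would pass 70% of its speed; a pose out of reach is approached as far as the arm can. A call with a gripper value outside its range is refused whole. OPENING is the opening, from -1 (shut) to 1 (fully open), set as the call begins (- or left out, the last holds). The fingers move at their own pace and stop on an object; the grip force is fixed at half the most. Time passes only in rows, so rows that do not move let the fingers close. It gives the time, the measured TCP pose, the force, the opening and the grip force at its end, in the units of the state.
- monitor.state(): the state, without advancing time (a new reading comes with each control period).
- eyes.capture(name): name is "side" or "top"; returns the picture (480x640x3 uint8, blue, green, red); there is no depth.
- eyes.camera_model(name): a dict with "mtx" (3x3 intrinsics, pixels), "k1" (the pictures are not rectified: a ray, as slopes to the right and down, at radius r is drawn at 1 + k1 r^2 times it, then the intrinsics apply), "T" (4x4, takes a point from camera to world coordinates). Camera axes: x right, y down, z forward; pixel columns grow to the right and rows downward; lengths in m; the calibration is good to about 2 mm. A picture is of the moment at which its call begins. camera_model takes no time and is no camera call.
- robot.sign_off(): hands the job in; it is judged then, once.
The state is a dict: "time": time; "joints": joint angles; "joint_vel": joint speeds; "joint_torque": joint torques, N m; "tcp_pos": TCP position; "eef_rot": TCP orientation; "wrist_force": force on the tool from outside, world axes, zero at the start; "ft_torque": the same for the moment, N m; "width": opening from 0.0 (shut) to 1.0 (fully open); "gripper_force": force on a finger pad.
Only numpy, scipy, OpenCV 4.12 (cv2) and the standard library are available. Lean on these libraries where they do the work, as an engineer would, in place of code of your own. Each camera call takes 0.05 s, during which the arm holds its last target. There are 200 camera calls.

## Working session

There is one attempt and no reset: what is moved stays moved. The work goes in short steps, Python scripts to look and compute and a shell command to move; the robot and the scene stay as the last step left them, time stands still between calls to the robot, and variables do not carry over. Pictures are saved under pics/ and viewed, at most 10 in all, crops included, and the job is handed in when it is done.

```bash
mkdir -p pics
cat > h.py <<'E'
import numpy as np, cv2
from bench import monitor, eyes, robot
from scipy.spatial.transform import Rotation as R
def ray(n,u,v):
    m=eyes.camera_model(n);K=np.array(m["mtx"]);T=np.array(m["T"])
    d=np.array([(u-K[0,2])/K[0,0],(v-K[1,2])/K[1,1]]);s=d.copy()
    for _ in range(20): s=d/(1+m["k1"]*(s@s))
    return T[:3,3],T[:3,:3]@np.r_[s,1]
def onz(n,u,v,z):
    o,d=ray(n,u,v);return o+d*(z-o[2])/d[2]
def proj(n,p):
    m=eyes.camera_model(n);K=np.array(m["mtx"]);T=np.array(m["T"])
    c=T[:3,:3].T@(np.array(p)-T[:3,3]);s=c[:2]/c[2];s=s*(1+m["k1"]*(s@s))
    return K[0,0]*s[0]+K[0,2],K[1,1]*s[1]+K[1,2]
def two(a,b):
    (o1,d1),(o2,d2)=a,b
    A=np.c_[d1,-d2];t=np.linalg.lstsq(A,o2-o1,rcond=None)[0]
    p,q=o1+d1*t[0],o2+d2*t[1];return (p+q)/2,np.linalg.norm(p-q)
E
python3 - <<'E'
from h import *
for n in("side","top"):
    cv2.imwrite(f"pics/{n}0.png",eyes.capture(n)); m=eyes.camera_model(n);print(n,np.round(m["T"],3).tolist(),m["k1"])
s=monitor.state();print(s)
print(R.from_rotvec(s["eef_rot"]).as_matrix().round(3))
E
```

```text
side [[0.988, -0.051, 0.147, 0.352], [-0.154, -0.467, 0.871, -1.089], [0.024, -0.883, -0.469, 0.663], [0.0, 0.0, 0.0, 1.0]] -0.004094658881254272
top [[-0.024, -0.998, 0.058, 0.502], [-1.0, 0.024, -0.008, 0.023], [0.007, -0.058, -0.998, 0.963], [0.0, 0.0, 0.0, 1.0]] 0.03843202949201258
{'time': 0.1, 'joints': array([-1.13398657e+00,  1.26315194e-01, -4.04949530e-02,  1.40540540e+00,
       -1.64867628e-05,  1.57081311e+00]), 'joint_vel': array([ 0.00032243, -0.00086695,  0.00442584,  0.00124711,  0.00116799,
       -0.00016781]), 'joint_torque': array([ 8.61449880e-04, -4.36904418e+01,  3.53606236e+01,  1.37202317e-02,
        7.60465491e-05,  4.32792746e-06]), 'tcp_pos': array([ 0.22194228, -0.47537558,  0.23061422]), 'eef_rot': array([-3.06561852e+00, -6.80372126e-01,  5.08106519e-04]), 'wrist_force': array([1.17580052, 0.48320995, 0.12075565]), 'ft_torque': array([-0.02423827,  0.02990519, -0.01285615]), 'gripper_force': 0.0, 'width': 0.9996188617006158}
[[ 0.906  0.423 -0.001]
 [ 0.423 -0.906  0.001]
 [-0.    -0.001 -1.   ]]
```

View pics/top0.png

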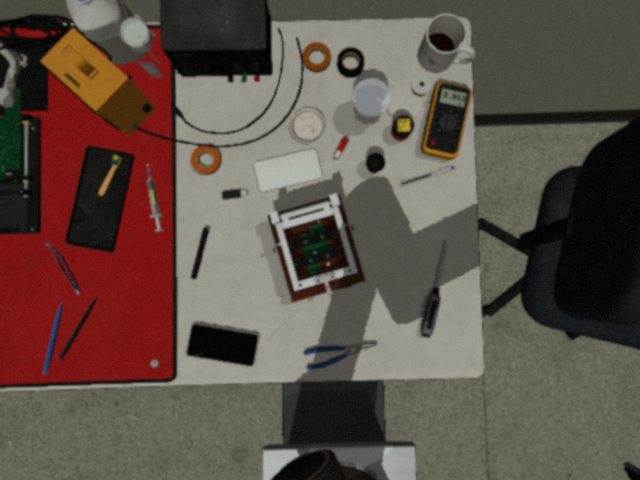

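View pics/side0.png

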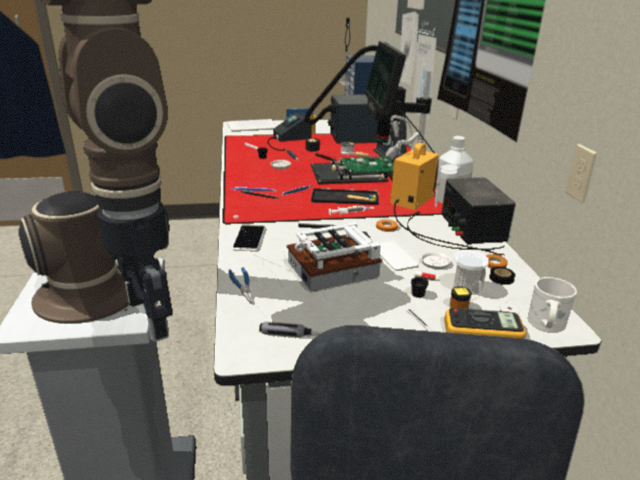

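Run:
```python
from h import *
a=cv2.imread("pics/top0.png")
c=cv2.resize(a[185:345,255:465],None,fx=3.75,fy=3.75,interpolation=cv2.INTER_CUBIC)
cv2.imwrite("pics/c1.png",c)
b=cv2.imread("pics/side0.png")
c=cv2.resize(b[210:345,250:450],None,fx=4,fy=4,interpolation=cv2.INTER_CUBIC)
cv2.imwrite("pics/c2.png",c)
```

```text
(no output)
```

View pics/c1.png

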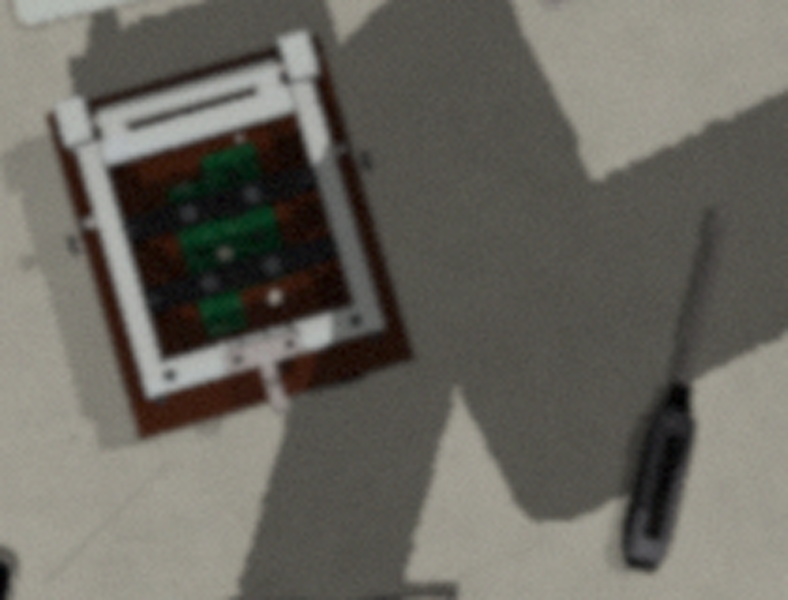

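View pics/c2.png

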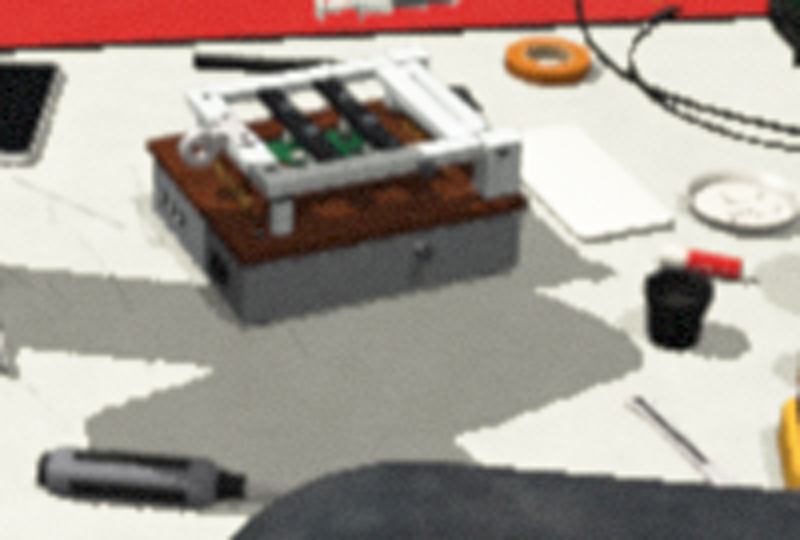

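Run:
```python
from h import *
t=lambda u,v:((u+.5)/3.75-.5+255,(v+.5)/3.75-.5+185)
s=lambda u,v:((u+.5)/4-.5+250,(v+.5)/4-.5+210)
c=np.array([onz("top",*t(*p),.055) for p in[(140,437),(412,355),(318,33),(50,115)]])
print(c.round(4)); o=c.mean(0)
ex=(c[2]+c[3]-c[0]-c[1]);ex/=np.linalg.norm(ex); ey=(c[0]+c[3]-c[1]-c[2]);ey/=np.linalg.norm(ey)
print("o",o,"yaw",np.degrees(np.arctan2(ex[1],ex[0])),np.degrees(np.arctan2(-ey[0],ey[1])),np.linalg.norm(c[1]-c[0]),np.linalg.norm(c[2]-c[1]))
print("eye pred",o+ex*(.075-.162))
print("eye top z.085",onz("top",*t(275,388),.085), "end top",onz("top",*t(281,408),.085))
print("two",two(ray("top",*t(275,388)),ray("side",*s(203,147))))
b,k,tp=[onz("top",*t(*p),.011) for p in[(641,562),(682,385),(711,208)]]
print("driver",b,k,tp,np.linalg.norm(tp-b),np.degrees(np.arctan2(tp[1]-b[1],tp[0]-b[0])))
print("butt side",onz("side",*s(40,472),.011),"collar side",onz("side",*s(243,487),.011))
```

```text
[[ 0.4563  0.0858  0.055 ]
 [ 0.4965 -0.061   0.055 ]
 [ 0.6722 -0.0151  0.055 ]
 [ 0.6308  0.131   0.055 ]]
o [0.56394993 0.03518482 0.055     ] yaw 14.588012103491108 15.573444872228048 0.15226239274331232 0.18156289821108124
eye pred [0.47975465 0.0132724  0.055     ]
eye top z.085 [0.48135617 0.01332353 0.085     ] end top [0.47095502 0.01046844 0.085     ]
two (array([0.48119143, 0.01333143, 0.0840659 ]), np.float64(0.0002877790301032182))
driver [ 0.3780406 -0.1893802  0.011    ] [ 0.47588582 -0.21623871  0.011     ] [ 0.57522944 -0.23648052  0.011     ] 0.2027359796954623 -13.433898905200776
butt side [ 0.3748855  -0.19121206  0.011     ] collar side [ 0.47498091 -0.21615624  0.011     ]
```

Top view: the driver lies to the right, with its butt at (426,334) and tip at (444,240). The eye is at (328,288) in top and (301,247) in side, and both views agree on [0.481, 0.013, 0.085]. The fixture's yaw is about 15° and the driver's about −13.5°.

```bash
python3 -m jog '[{"slide":[25.3,-13.2,9],"rot":[0,0,0]},{"slide":[25.3,-13.2,9],"rot":[0,0,0]},{"slide":[25.3,-13.2,9],"rot":[0,0,0]},{"slide":[25.3,-13.2,9],"rot":[0,0,0]},{"slide":[25.3,-13.2,9],"rot":[0,0,0]},{"slide":[25.3,-13.2,9],"rot":[0,0,0]},{"slide":[25.3,-13.2,9],"rot":[0,0,0]},{"slide":[25.3,-13.2,9],"rot":[0,0,0]},{"slide":[25.3,-13.2,9],"rot":[0,0,0]},{"slide":[25.3,-13.2,9],"rot":[0,0,0]},{"slide":[25.3,-13.2,9],"rot":[0,0,0]},{"slide":[25.3,-13.2,9],"rot":[0,0,0]}]' 1
python3 -m jog '[{"slide":[0,0,0],"rot":[0,0,5.5]},{"slide":[0,0,0],"rot":[0,0,5.5]},{"slide":[0,0,0],"rot":[0,0,5.5]},{"slide":[0,0,0],"rot":[0,0,5.5]},{"slide":[0,0,0],"rot":[0,0,5.5]},{"slide":[0,0,0],"rot":[0,0,5.5]},{"slide":[0,0,0],"rot":[0,0,5.5]},{"slide":[0,0,0],"rot":[0,0,0]}]'
cat > st.py <<'E'
from h import *
s=monitor.state();M=R.from_rotvec(s["eef_rot"]).as_matrix()
print("t",s["time"],"tcp",s["tcp_pos"].round(4),"j",s["joints"].round(2),"f",s["wrist_force"].round(1),"w",s["width"],s["gripper_force"]);print(M.round(3),"yaw",np.degrees(np.arctan2(M[1,0],M[0,0])))
E
python3 st.py
```

```text
time: 1.1
tcp_pos: [0.4306, -0.2023, 0.1226]
eef_rot: [-3.067, -0.681, 0.001]
wrist_force: [1.2, -0.3, 0.4]
width: 1.005
gripper_force: 0.0
time: 1.77
tcp_pos: [0.4299, -0.2036, 0.1229]
eef_rot: [-3.119, 0.372, 0.001]
wrist_force: [-0.2, -0.3, -0.4]
width: 1.001
gripper_force: 0.0
t 1.7667 tcp [ 0.4299 -0.2036  0.1229] j [-0.44  0.06 -0.35  1.16 -0.    2.94] f [-0.2 -0.3 -0.4] w 1.0008895923028884 0.0
[[ 0.972 -0.235 -0.001]
 [-0.235 -0.972  0.   ]
 [-0.001 -0.    -1.   ]] yaw -13.605650445236659
```

```bash
python3 -m jog '[{"slide":[0,0,20],"rot":[0,0,0]},{"slide":[0,0,20],"rot":[0,0,0]},{"slide":[0,0,20],"rot":[0,0,0]},{"slide":[0,0,20],"rot":[0,0,0]},{"slide":[0,0,15],"rot":[0,0,0]},{"slide":[0,0,10],"rot":[0,0,0]},{"slide":[0,0,7],"rot":[0,0,0]},{"slide":[0,0,6],"rot":[0,0,0]},{"slide":[0,0,0],"rot":[0,0,0]}]'
python3 -m jog '[{"slide":[0,0,0],"rot":[0,0,0]},{"slide":[0,0,0],"rot":[0,0,0]},{"slide":[0,0,0],"rot":[0,0,0]},{"slide":[0,0,0],"rot":[0,0,0]},{"slide":[0,0,0],"rot":[0,0,0]},{"slide":[0,0,0],"rot":[0,0,0]},{"slide":[0,0,0],"rot":[0,0,0]},{"slide":[0,0,0],"rot":[0,0,0]},{"slide":[0,0,0],"rot":[0,0,0]},{"slide":[0,0,0],"rot":[0,0,0]}]' -1
python3 st.py
```

```text
time: 2.52
tcp_pos: [0.4298, -0.2036, 0.0046]
eef_rot: [-3.12, 0.367, 0.002]
wrist_force: [0.9, 0.6, -1.5]
width: 1.0
gripper_force: 0.0
time: 3.35
tcp_pos: [0.4308, -0.204, 0.006]
eef_rot: [3.12, -0.368, 0.002]
wrist_force: [-0.3, 0.8, 4.9]
width: 0.261
gripper_force: 59.7
t 3.35 tcp [ 0.4308 -0.204   0.006 ] j [-0.44  0.14 -0.54  0.89  0.    2.93] f [-0.3  0.8  4.9] w 0.2607001472147264 59.69250440597534
[[ 0.972 -0.233  0.001]
 [-0.233 -0.972 -0.001]
 [ 0.001  0.    -1.   ]] yaw -13.470936206062527
```

```bash
python3 -m jog '[{"slide":[0,0,-10],"rot":[0,0,0]},{"slide":[0,0,-20],"rot":[0,0,0]},{"slide":[0,0,-20],"rot":[0,0,0]},{"slide":[0,0,-20],"rot":[0,0,0]},{"slide":[0,0,-20],"rot":[0,0,0]},{"slide":[0,0,-20],"rot":[0,0,0]},{"slide":[0,0,-20],"rot":[0,0,0]},{"slide":[0,0,-5],"rot":[0,0,0]}]'
python3 -m jog '[{"slide":[0,0,0],"rot":[0,0,-5]},{"slide":[0,0,0],"rot":[0,0,-6]},{"slide":[0,0,0],"rot":[0,0,-6]},{"slide":[0,0,0],"rot":[0,0,-6]},{"slide":[0,0,0],"rot":[0,0,-6]},{"slide":[0,0,0],"rot":[0,0,-6]},{"slide":[0,0,0],"rot":[0,0,-6]},{"slide":[0,0,0],"rot":[0,0,-6]},{"slide":[0,0,0],"rot":[0,0,-6]},{"slide":[0,0,0],"rot":[0,0,-6]}]'
python3 -m jog '[{"slide":[0,0,0],"rot":[0,0,-6]},{"slide":[0,0,0],"rot":[0,0,-6]},{"slide":[0,0,0],"rot":[0,0,-6]},{"slide":[0,0,0],"rot":[0,0,-6]},{"slide":[0,0,0],"rot":[0,0,-6]},{"slide":[0,0,0],"rot":[0,0,-6]},{"slide":[0,0,0],"rot":[0,0,-6]},{"slide":[0,0,0],"rot":[0,0,-6]},{"slide":[0,0,0],"rot":[0,0,-6]},{"slide":[0,0,0],"rot":[0,0,-5.5]},{"slide":[0,0,0],"rot":[0,0,0]},{"slide":[0,0,0],"rot":[0,0,0]}]'
python3 st.py
```

```text
time: 4.02
tcp_pos: [0.4312, -0.2043, 0.1437]
eef_rot: [3.119, -0.368, 0.006]
wrist_force: [0.5, 0.2, -0.5]
width: 0.265
gripper_force: 58.9
time: 4.85
tcp_pos: [0.4297, -0.2035, 0.1395]
eef_rot: [-2.893, -1.223, 0.001]
wrist_force: [0.3, -0.8, 0.1]
width: 0.268
gripper_force: 59.0
time: 5.85
tcp_pos: [0.4298, -0.2036, 0.1397]
eef_rot: [-1.915, -2.489, 0.0]
wrist_force: [0.8, 1.1, 0.6]
width: 0.263
gripper_force: 58.9
t 5.85 tcp [ 0.4298 -0.2036  0.1397] j [-0.44  0.05 -0.32  1.2  -0.    0.87] f [0.8 1.1 0.6] w 0.2630904439080582 58.92516553401947
[[-0.257  0.967 -0.001]
 [ 0.967  0.257  0.   ]
 [ 0.001 -0.001 -1.   ]] yaw 104.8720640660694
```

```bash
python3 -m jog '[{"slide":[0,12,3],"rot":[0,0,0]},{"slide":[0.5,16,4],"rot":[0,0,0]},{"slide":[0.5,18,4],"rot":[0,0,0]},{"slide":[0.5,18,4],"rot":[0,0,0]},{"slide":[0.5,18,4],"rot":[0,0,0]},{"slide":[0,14,4],"rot":[0,0,0]},{"slide":[0,10,4],"rot":[0,0,0]},{"slide":[0,0,3],"rot":[0,0,0]},{"slide":[0,0,0],"rot":[0,0,0]},{"slide":[0,0,0],"rot":[0,0,0]}]'
python3 - <<'E'
from h import *
exec(open("st.py").read())
out=[]
for n,b in(("top",(290,250,130,100)),("side",(240,180,130,100))):
    a=eyes.capture(n);cv2.imwrite(f"pics/{n}1.png",a);x,y,w,h=b
    out.append(cv2.resize(a[y:y+h,x:x+w],None,fx=3,fy=3,interpolation=cv2.INTER_CUBIC))
cv2.imwrite("pics/c3.png",np.hstack(out))
d=M[:,0];ax=s["tcp_pos"]-.005*M[:,2]
tip=ax+.155*d;print("pred tip",tip,proj("top",tip),proj("side",tip),proj("top",[.481,.0133,.085]),proj("side",[.481,.0133,.085]))
E
```

```text
time: 6.68
tcp_pos: [0.5314, -0.1743, 0.1099]
eef_rot: [-1.912, -2.492, 0.001]
wrist_force: [-0.7, -0.5, -1.6]
width: 0.264
gripper_force: 58.9
t 6.6833 tcp [ 0.5314 -0.1743  0.1099] j [-0.32  0.22 -0.2   1.16 -0.    0.99] f [-0.7 -0.5 -1.6] w 0.26406985766250163 58.909313678741455
[[-0.259  0.966 -0.001]
 [ 0.966  0.259  0.   ]
 [ 0.001 -0.001 -1.   ]] yaw 105.00877025125799
pred tip [ 0.49124609 -0.02455705  0.1149669 ] (np.float64(348.1611194417207), np.float64(282.7055253002397)) (np.float64(306.9115592729627), np.float64(241.67470531291863)) (np.float64(327.98326290477786), np.float64(288.28342946745687)) (np.float64(300.35769778689956), np.float64(246.02925750403222))
```

View pics/c3.png

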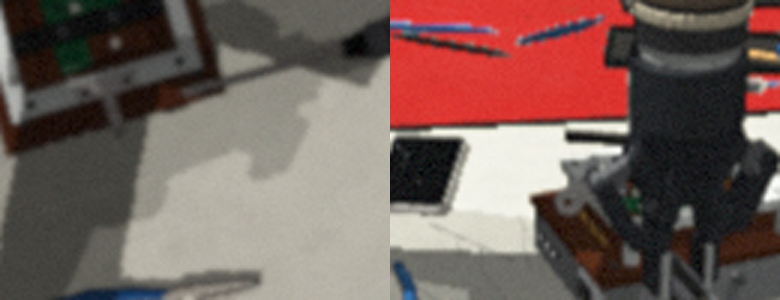

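Run:
```python
from h import *
out=[]
for n,b in(("top",(315,255,100,50)),("side",(285,225,50,25))):
    a=cv2.imread(f"pics/{n}1.png");x,y,w,h=b;f=800//w*1.0
    c=cv2.resize(a[y:y+h,x:x+w],(760,280 if n=="side" else 380),interpolation=cv2.INTER_CUBIC)
    out.append(cv2.convertScaleAbs(c,alpha=1.6))
cv2.imwrite("pics/c4.png",out[0][:,:] if 0 else np.vstack([out[0],cv2.resize(out[1],(760,220))]))
```

```text
(no output)
```

View pics/c4.png

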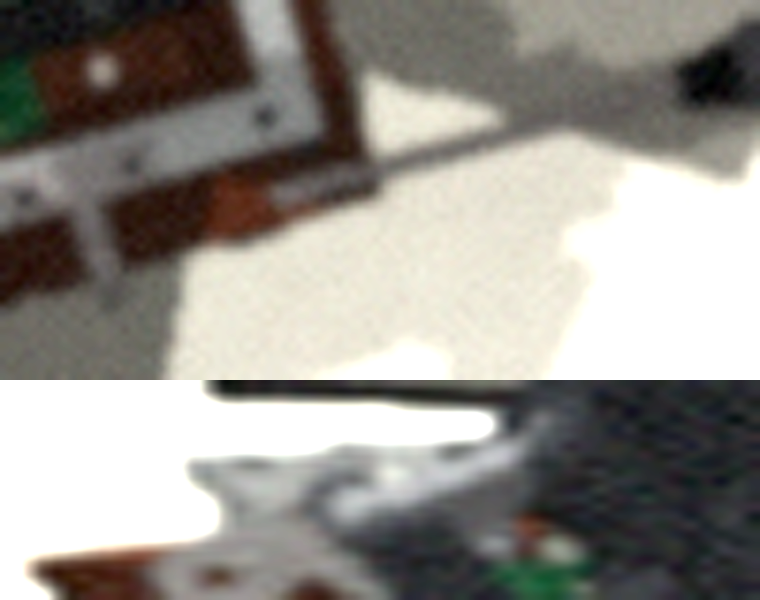

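Run:
```python
from h import *
exec(open("st.py").read())
t=lambda u,v:((u+.5)/7.6-.5+315,(v+.5)/7.6-.5+255)
sd=lambda u,v:((u+.5)/15.2-.5+285,(v-380+.5)/8.8-.5+225)
print("tip",two(ray("top",*t(272,191)),ray("side",*sd(335,508))))
print("lug end top",onz("top",*t(110,300),.085))
for p in[(272,191),(350,175),(450,151),(550,122),(685,82)]: print(onz("top",*t(*p),.116).round(4))
ax=s["tcp_pos"]-.005*M[:,2]
for k in(.155,.14,.10,.05): print(k,(ax+k*M[:,0]).round(4))
```

```text
t 6.7833 tcp [ 0.5315 -0.1746  0.1106] j [-0.32  0.22 -0.2   1.16 -0.    0.99] f [ 0.3  0.5 -1.1] w 0.26250097592142735 58.90886127948761
[[-0.259  0.966  0.   ]
 [ 0.966  0.259 -0.   ]
 [-0.    -0.    -1.   ]] yaw 104.98440611956833
tip (array([ 0.49344442, -0.02791386,  0.12292529]), np.float64(0.006843043482357231))
lug end top [0.46980764 0.01152184 0.085     ]
[ 0.4968 -0.0288  0.116 ]
[ 0.5003 -0.0482  0.116 ]
[ 0.5056 -0.0731  0.116 ]
[ 0.5122 -0.098   0.116 ]
[ 0.5213 -0.1318  0.116 ]
0.155 [ 0.4914 -0.0248  0.1156]
0.14 [ 0.4953 -0.0393  0.1156]
0.1 [ 0.5056 -0.078   0.1156]
0.05 [ 0.5185 -0.1263  0.1156]
```

```bash
python3 -m jog '[{"slide":[0,0,10],"rot":[0,0,0]},{"slide":[0,-1.5,10],"rot":[0,0,0]},{"slide":[0,0,10],"rot":[0,0,0]},{"slide":[8,0,0],"rot":[0,0,0]},{"slide":[10,0,0],"rot":[0,0,0]},{"slide":[6,0,0],"rot":[0,0,0]},{"slide":[0,0,0],"rot":[0,0,0]},{"slide":[0,0,0],"rot":[0,0,0]}]'
python3 - <<'E'
from h import *
exec(open("st.py").read())
out=[]
for n,(x,y,w,h) in(("top",(318,262,76,38)),("side",(282,232,60,17))):
    a=np.mean([eyes.capture(n).astype(float) for _ in range(4)],0).clip(0,255).astype(np.uint8);cv2.imwrite(f"pics/{n}2.png",a)
    c=cv2.resize(a[y:y+h,x:x+w],(w*10,h*10) if n=="top" else (780,221),interpolation=cv2.INTER_CUBIC)
    out.append(cv2.convertScaleAbs(cv2.copyMakeBorder(c,0,0,0,780-c.shape[1],0),alpha=1.6))
cv2.imwrite("pics/c5.png",cv2.resize(np.vstack(out),(780,601))[:600])
ax=s["tcp_pos"]-.005*M[:,2]
for k in(.155,.11,.06):
    p=ax+k*M[:,0];u=proj("top",p);v=proj("side",p);print(k,p.round(4),"top",(np.array(u)-[318,262])*10,"side",(np.array(v)-[282,232])*13+[0,380])
p=[.481,.0133,.085];print((np.array(proj("top",p))-[318,262])*10,(np.array(proj("side",p))-[282,232])*13+[0,380])
E
```

```text
time: 7.45
tcp_pos: [0.5246, -0.1509, 0.0809]
eef_rot: [1.91, 2.493, 0.0]
wrist_force: [-0.4, -0.3, -0.4]
width: 0.267
gripper_force: 58.9
t 7.45 tcp [ 0.5246 -0.1509  0.0809] j [-0.28  0.21 -0.28  1.09 -0.    1.03] f [-0.4 -0.3 -0.4] w 0.2669982085610147 58.91022026538849
[[-0.26   0.965  0.001]
 [ 0.965  0.26  -0.   ]
 [-0.001  0.001 -1.   ]] yaw 105.09411781953287
0.155 [ 0.4843 -0.0013  0.0858] top [174.48831201 244.2617432 ] side [266.56074448 595.36524946]
0.11 [ 0.496  -0.0447  0.0858] top [396.13186743 178.4629323 ] side [364.6226623  709.38594257]
0.06 [ 0.509  -0.093   0.0859] top [641.98808083 105.56591415] side [480.74200265 844.40127866]
[ 99.83262905 262.83429467] [238.65007123 562.38034755]
```

View pics/c5.png

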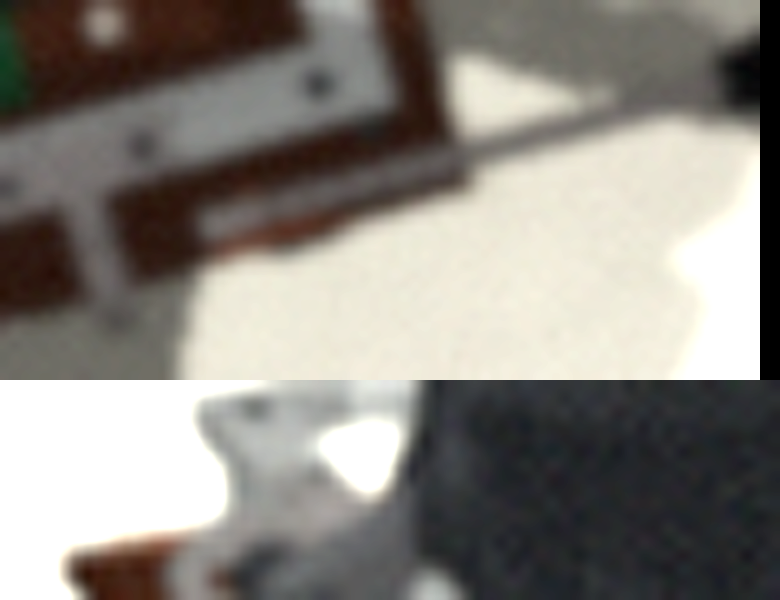

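Run:
```python
from h import *
a=cv2.imread("pics/side2.png");b=cv2.imread("pics/side0.png");x,y,w,h=285,230,50,36
f=lambda a:cv2.convertScaleAbs(cv2.resize(a[y:y+h,x:x+w],(w*8,h*8),interpolation=cv2.INTER_CUBIC),alpha=1.3)
cv2.imwrite("pics/c6.png",np.vstack([cv2.resize(np.hstack([f(b),f(a)]),(800,288)),]))
```

```text
(no output)
```

View pics/c6.png

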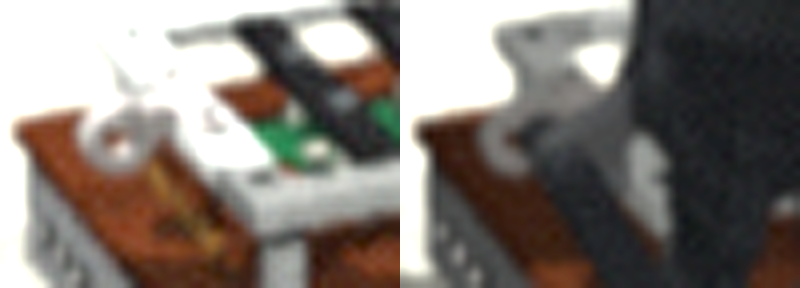

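Run:
```python
from h import *
for sd in[(300.8,246.1),(302,246)]:print("tip",two(ray("top",337.85,283.75),ray("side",*sd)))
print("tip1",two(ray("top",350.3,279.7),ray("side",306.2,236.5)))
# dark-band profile in side2: centre of the band per row vs predicted axis
a=cv2.imread("pics/side2.png").astype(int);
for v in range(244,268,2): print(v," ".join("%d/%d/%d"%tuple(a[v,u]) for u in range(298,326,2)))
```

```text
tip (array([ 0.48468608, -0.00522746,  0.0941162 ]), np.float64(0.009608647919980902))
tip (array([ 0.48604412, -0.00537602,  0.09439338]), np.float64(0.006882482268738573))
tip1 (array([ 0.493058  , -0.02738039,  0.12912591]), np.float64(0.007693939130292275))
244 94/97/99 83/84/87 66/65/65 72/72/74 77/79/80 68/67/66 65/63/62 58/57/58 32/31/31 28/29/24 28/26/23 26/22/21 23/21/20 25/24/22
246 65/69/76 42/42/42 48/45/43 67/65/65 67/67/66 63/62/62 57/56/56 56/57/57 59/60/59 38/37/38 27/24/21 32/30/26 31/28/27 24/24/23
248 69/73/79 39/41/44 55/53/51 56/56/54 50/47/46 53/53/53 56/56/54 59/58/57 108/110/109 97/99/97 30/30/27 30/27/26 26/26/24 28/24/21
250 86/88/92 75/76/80 41/41/41 48/46/44 40/36/34 36/34/32 57/56/57 60/61/61 111/113/112 112/115/114 61/64/62 28/27/24 31/27/28 26/26/23
252 31/36/53 31/37/52 29/30/38 36/33/31 35/33/31 32/31/30 44/43/41 67/67/65 107/109/107 95/95/94 37/37/35 24/22/20 26/25/25 31/30/27
254 12/26/46 15/25/47 16/25/44 24/25/26 30/30/28 30/28/26 29/27/27 52/54/56 92/94/94 111/114/112 65/65/64 25/24/23 26/23/21 27/25/22
256 16/26/47 19/27/48 15/24/46 20/26/39 29/26/25 35/34/31 30/29/27 30/31/35 68/72/76 97/101/99 69/71/69 23/22/21 30/29/25 23/22/19
258 14/23/44 16/25/48 15/25/47 18/26/48 23/22/29 30/29/27 33/30/28 30/28/24 26/30/39 72/76/79 78/80/78 24/23/20 21/22/16 29/26/26
260 16/26/39 17/24/44 14/26/47 13/26/44 16/24/39 28/26/25 31/28/27 34/31/27 31/29/28 24/30/45 46/47/47 22/19/18 21/19/16 26/26/23
262 43/44/48 10/17/38 17/32/58 14/30/54 19/31/56 25/28/44 31/28/24 33/29/29 30/27/26 27/30/35 38/37/38 27/24/23 28/25/23 26/25/21
264 58/60/59 36/42/52 24/39/77 28/48/91 25/45/86 23/33/61 26/25/24 31/30/28 29/29/27 33/29/27 37/36/32 32/31/31 28/26/25 25/22/20
266 58/59/57 57/57/56 39/50/82 22/43/83 24/43/83 17/27/49 21/25/40 33/30/30 32/30/26 28/26/23 32/27/25 35/31/31 26/24/23 34/31/32
```

```bash
python3 -m jog '[{"slide":[0,-1.3,0.5],"rot":[0,0,0]},{"slide":[5,0,0],"rot":[0,0,0]},{"slide":[5,0,0],"rot":[0,0,0]},{"slide":[4,0,0],"rot":[0,0,0]},{"slide":[4,0,0],"rot":[0,0,0]},{"slide":[4,0,0],"rot":[0,0,0]},{"slide":[4,0,0],"rot":[0,0,0]},{"slide":[4,0,0],"rot":[0,0,0]},{"slide":[0,0,0],"rot":[0,0,0]}]'
python3 - <<'E'
from h import *
exec(open("st.py").read())
out=[]
for n,(x,y,w,h) in(("top",(313,258,80,38)),("side",(280,225,66,35))):
    a=np.mean([eyes.capture(n).astype(float) for _ in range(4)],0).astype(np.uint8);cv2.imwrite(f"pics/{n}3.png",a)
    c=cv2.resize(a[y:y+h,x:x+w],(w*8,h*8),interpolation=cv2.INTER_CUBIC)
    out.append(cv2.convertScaleAbs(cv2.copyMakeBorder(c,0,0,0,640-c.shape[1],0),alpha=1.8))
cv2.imwrite("pics/c7.png",np.vstack(out)[:600])
E
```

```text
time: 8.6
tcp_pos: [0.5151, -0.1221, 0.0798]
eef_rot: [-1.911, -2.493, -0.0]
wrist_force: [0.0, -0.1, -0.4]
width: 0.263
gripper_force: 58.9
t 8.6 tcp [ 0.5151 -0.1221  0.0798] j [-0.23  0.18 -0.31  1.08  0.    1.07] f [ 0.  -0.1 -0.4] w 0.2632512869880466 58.90916168689728
[[-0.26   0.966 -0.   ]
 [ 0.966  0.26   0.   ]
 [ 0.    -0.    -1.   ]] yaw 105.0710807159233
```

View pics/c7.png

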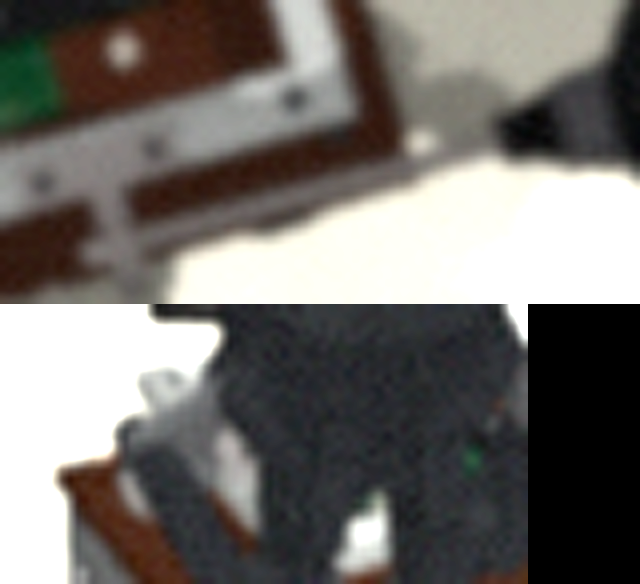

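The blade tip shows just past the lug, at (90,250) in the top crop, and the force is near zero. I'll push it on through.

```bash
python3 -m jog '[{"slide":[5,0,0],"rot":[0,0,0]},{"slide":[5,0,0],"rot":[0,0,0]},{"slide":[5,0,0],"rot":[0,0,0]},{"slide":[5,0,0],"rot":[0,0,0]},{"slide":[5,0,0],"rot":[0,0,0]},{"slide":[5,0,0],"rot":[0,0,0]},{"slide":[5,0,0],"rot":[0,0,0]},{"slide":[2,0,0],"rot":[0,0,0]},{"slide":[0,0,0],"rot":[0,0,0]},{"slide":[0,0,0],"rot":[0,0,0]},{"slide":[0,0,0],"rot":[0,0,0]}]'; python3 -m jog '[{"slide":[0,0,-3],"rot":[0,0,0]},{"slide":[0,0.1,-4],"rot":[0,0,0]},{"slide":[0,0.3,-4],"rot":[0,0,0]},{"slide":[0,0,0],"rot":[0,0,0]},{"slide":[0,0,0],"rot":[0,0,0]}]'; python3 st.py
```

```text
time: 9.92
tcp_pos: [0.5058, -0.0873, 0.0798]
eef_rot: [1.912, 2.493, -0.0]
wrist_force: [-0.8, -0.3, -1.4]
width: 0.265
gripper_force: 58.9
time: 10.33
tcp_pos: [0.5061, -0.0872, 0.091]
eef_rot: [1.912, 2.493, -0.0]
wrist_force: [-0.6, -0.1, -2.9]
width: 0.263
gripper_force: 58.6
t 10.3333 tcp [ 0.5061 -0.0872  0.091 ] j [-0.17  0.14 -0.33  1.1  -0.    1.14] f [-0.6 -0.1 -2.9] w 0.26303530212676673 58.61253619194031
[[-0.259  0.966  0.   ]
 [ 0.966  0.259 -0.   ]
 [-0.    -0.    -1.   ]] yaw 105.0233989801671
```

```bash
python3 -m jog '[{"slide":[0,0.6,-6.7],"rot":[0,0,0]},{"slide":[0,0.9,-6.7],"rot":[0,0,0]},{"slide":[0,1.2,-6.7],"rot":[0,0,0]},{"slide":[0,1.4,-6.6],"rot":[0,0,0]},{"slide":[0,1.7,-6.5],"rot":[0,0,0]},{"slide":[0,2.0,-6.5],"rot":[0,0,0]},{"slide":[0,2.2,-6.4],"rot":[0,0,0]},{"slide":[0,2.5,-6.3],"rot":[0,0,0]},{"slide":[0,2.8,-6.2],"rot":[0,0,0]},{"slide":[0,3.0,-6.0],"rot":[0,0,0]},{"slide":[0,3.3,-5.9],"rot":[0,0,0]},{"slide":[0,3.5,-5.8],"rot":[0,0,0]}]'
cat > arc.py <<'E'
from h import *
s=monitor.state();M=R.from_rotvec(s["eef_rot"]).as_matrix()
p=s["tcp_pos"]-np.array([.5058,-.0873,.0798]);ex=np.array([.966,.259,0])
y,z=p@ex*1e3,p[2]*1e3
print("y",y.round(1),"z",z.round(1),"phi",np.arctan2(z,162-y),"r",np.hypot(z,162-y),"f",s["wrist_force"].round(1),"along",(p@[-.259,.966,0])*1e3)
print("vs fixture force ex",s["wrist_force"]@ex, "torque",s["ft_torque"].round(2),s["joints"].round(2))
E
python3 arc.py
```

```text
time: 11.33
tcp_pos: [0.5307, -0.0805, 0.1677]
eef_rot: [1.912, 2.493, -0.0]
wrist_force: [-1.5, -0.5, -1.5]
width: 0.259
gripper_force: 58.7
y 25.8 z 87.9 phi 0.5732555811441415 r 162.07140942174118 f [-1.5 -0.5 -1.5] along 0.10547703887453422
vs fixture force ex -1.5773851479656298 torque [-0.16  0.22  0.08] [-0.15  0.15 -0.14  1.27 -0.    1.16]
```

```bash
python3 -m jog '[{"slide":[0,3.8,-5.6],"rot":[0,0,0]},{"slide":[0,4.0,-5.5],"rot":[0,0,0]},{"slide":[0,4.2,-5.3],"rot":[0,0,0]},{"slide":[0,4.4,-5.1],"rot":[0,0,0]},{"slide":[0,4.6,-4.9],"rot":[0,0,0]},{"slide":[0,4.8,-4.7],"rot":[0,0,0]},{"slide":[0,5.0,-4.5],"rot":[0,0,0]},{"slide":[0,5.2,-4.3],"rot":[0,0,0]},{"slide":[0,5.4,-4.1],"rot":[0,0,0]},{"slide":[0,5.6,-3.9],"rot":[0,0,0]},{"slide":[0,5.7,-3.6],"rot":[0,0,0]},{"slide":[0,5.9,-3.4],"rot":[0,0,0]}]'; python3 arc.py
```

```text
time: 12.33
tcp_pos: [0.5876, -0.0652, 0.2223]
eef_rot: [1.912, 2.493, 0.0]
wrist_force: [-1.1, 0.2, -1.9]
width: 0.261
gripper_force: 58.7
y 84.7 z 142.5 phi 1.0739679671265345 r 162.13826369298394 f [-1.1  0.2 -1.9] along 0.21350001902362759
vs fixture force ex -1.0219839532805732 torque [-0.16  0.19  0.07] [-0.11  0.25  0.1   1.41  0.    1.2 ]
```

```bash
python3 -m jog '[{"slide":[0,5.8,-3.0],"rot":[0,0,0]},{"slide":[0,5.9,-2.8],"rot":[0,0,0]},{"slide":[0,6.0,-2.5],"rot":[0,0,0]},{"slide":[0,6.1,-2.3],"rot":[0,0,0]},{"slide":[0,6.2,-2.0],"rot":[0,0,0]},{"slide":[0,6.2,-1.8],"rot":[0,0,0]},{"slide":[0,6.3,-1.5],"rot":[0,0,0]},{"slide":[0,6.3,-1.3],"rot":[0,0,0]},{"slide":[0,6.2,-1.0],"rot":[0,0,0]},{"slide":[0,4.8,-0.6],"rot":[0,0,0]},{"slide":[0,4.6,-0.4],"rot":[0,0,0]},{"slide":[0,4,-0.3],"rot":[0,0,0]}]'; python3 -m jog '[{"slide":[0,3,-0.1],"rot":[0,0,0]},{"slide":[0,2,-0.1],"rot":[0,0,0]},{"slide":[0,2,0],"rot":[0,0,0]},{"slide":[0,1,0],"rot":[0,0,0]},{"slide":[0,1,0],"rot":[0,0,0]},{"slide":[0,0,0],"rot":[0,0,0]},{"slide":[0,0,0],"rot":[0,0,0]},{"slide":[0,0,0],"rot":[0,0,0]},{"slide":[0,0,0],"rot":[0,0,0]},{"slide":[0,0,0],"rot":[0,0,0]},{"slide":[0,0,0],"rot":[0,0,0]}]'; python3 arc.py
python3 - <<'E'
from h import *
out=[]
for n,(x,y,w,h) in(("top",(260,170,130,130)),("side",(270,150,130,130))):
    a=np.mean([eyes.capture(n).astype(float) for _ in range(3)],0).astype(np.uint8);cv2.imwrite(f"pics/{n}4.png",a)
    out.append(cv2.convertScaleAbs(cv2.resize(a[y:y+h,x:x+w],(400,400),interpolation=cv2.INTER_CUBIC),alpha=1.4))
cv2.imwrite("pics/c8.png",np.hstack(out))
for p in([.637,.055,.247],[.637,.055,.085]): print(proj("top",p),proj("side",p))
E
```

```text
time: 13.33
tcp_pos: [0.6535, -0.0475, 0.2414]
eef_rot: [-1.912, -2.493, 0.0]
wrist_force: [0.2, 0.3, -0.2]
width: 0.259
gripper_force: 58.9
time: 14.25
tcp_pos: [0.6617, -0.0453, 0.2418]
eef_rot: [1.912, 2.493, 0.0]
wrist_force: [-0.0, 0.2, -0.8]
width: 0.263
gripper_force: 58.9
y 161.4 z 162.0 phi 1.5673574580694603 r 161.96611746839955 f [-0.   0.2 -0.8] along 0.1635225696505588
vs fixture force ex 0.014913373063719438 torque [-0.01 -0.02  0.04] [-0.07  0.4   0.34  1.51  0.    1.24]
(np.float64(300.80055034565436), np.float64(193.82672154544713)) (np.float64(366.4065529572231), np.float64(171.30752761837414))
(np.float64(304.80871948215554), np.float64(209.15688607116994)) (np.float64(362.382733136255), np.float64(234.91685886545991))
```

View pics/c8.png

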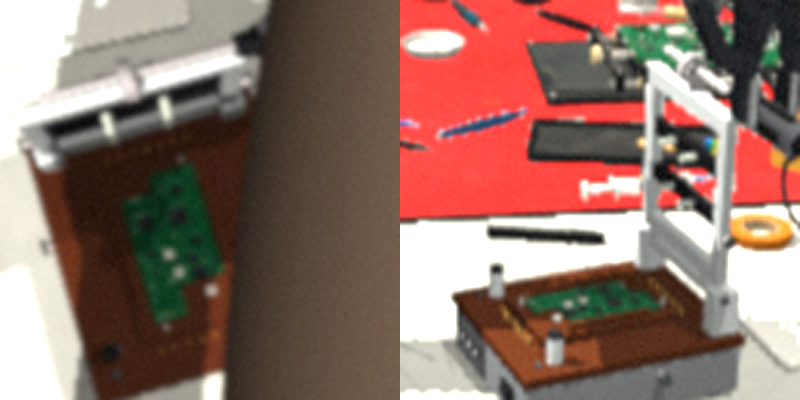

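The gate stands upright: eye at (302,197) in top and vertical frame visible in side, with the blade through it and the hand clear. I'll do a quick stillness check, then hand in.

```bash
python3 -m jog '[{"slide":[0,0,0],"rot":[0,0,0]},{"slide":[0,0,0],"rot":[0,0,0]},{"slide":[0,0,0],"rot":[0,0,0]},{"slide":[0,0,0],"rot":[0,0,0]},{"slide":[0,0,0],"rot":[0,0,0]},{"slide":[0,0,0],"rot":[0,0,0]},{"slide":[0,0,0],"rot":[0,0,0]},{"slide":[0,0,0],"rot":[0,0,0]},{"slide":[0,0,0],"rot":[0,0,0]},{"slide":[0,0,0],"rot":[0,0,0]},{"slide":[0,0,0],"rot":[0,0,0]},{"slide":[0,0,0],"rot":[0,0,0]}]'
python3 - <<'E'
from h import *
for n,(x,y,w,h) in(("top",(262,180,75,45)),("side",(345,165,40,75))):
    a=cv2.imread(f"pics/{n}4.png")[y:y+h,x:x+w];b=np.mean([eyes.capture(n).astype(float) for _ in range(3)],0)[y:y+h,x:x+w]
    g=lambda i:cv2.cvtColor(i.astype(np.uint8),cv2.COLOR_BGR2GRAY).astype(np.float32)
    print(n,cv2.phaseCorrelate(g(a),g(b)),np.abs(a-b).mean())
exec(open("arc.py").read()); print(robot.sign_off())
E
```

```text
time: 15.55
tcp_pos: [0.6617, -0.0453, 0.2417]
eef_rot: [1.912, 2.493, -0.0]
wrist_force: [-0.6, 0.2, -0.2]
width: 0.27
gripper_force: 58.9
top ((0.5326002293125498, 0.5305138318636899), 0.978383066813151) 1.398551440329218
side ((0.014083982114332372, 0.5186614353918415), 1.004086348215739) 1.5313703703703707
y 161.5 z 161.9 phi 1.5677806648529353 r 161.89242553808563 f [ 0.7 -0.2 -0.6] along 0.21475353226553456
vs fixture force ex 0.6501374299321167 torque [-0.   -0.06 -0.04] [-0.07  0.4   0.34  1.51  0.    1.24]
the job is handed in; nothing more can be done
None
```

The job is handed in at about 16 s: the gate stands upright and still on the screwdriver blade, with the driver still gripped at about 59 N, the hand clear of the fixture and no other bench items touched. The verdict was not shown to me.

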